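# Show a cover's gasket face to the inspection camera

## Task

Pick the one tall cover casting out of the parts tray and hold it up in front of the bench inspection camera: its flat gasket face (the underside, as it lies) square to the lens and centred on it, 12 cm from the glass, with the long side of the cover level. Do not touch the camera, leave the two low covers where they lie, and finish while still holding the cover steady there in the gripper.

Things in the scene. Friction and masses are not known exactly. Their poses are not given: they have to be found in the camera images.
- tall_cover: Cover to show: grey die-cast, flange 64 (x) x 82 (y, long side) x 7 mm, on it a boss about 39 (x) x 50 (y) mm at the foot, slightly narrower above; 38 mm tall in all, 0.2-0.4 kg. Lies flange down in a tray nest, y within 7 degrees of the tray's y. Origin: centre of the flat gasket face (underside); z points from it to the boss. The boss can be gripped from above across its 39 mm.
- tall_cover_centre (a point): Centre of the tall cover, 19 mm above the gasket face; same axes as the cover.
- low_cover_a_centre (a point): Centre (14 mm above its underside) of one of two equal low covers, same grey metal, flange 65 x 91 mm, only 28 mm tall; lies in one of the three nests of the tray. Stays where it is.
- low_cover_b_centre (a point): Centre of the other low cover, as above.
- tray: Fixed aluminium tray, 125 (x) x 300 (y) x 16 mm, walls and floor 4 mm, two dividers of the same height make three nests in a row along y, centres about 98 mm apart, each about 117 x 94 mm inside. Origin: centre of its underside. Reach in through the guard's opening: post at x 0.31, y 0.46; pane at x 0.33 right of y -0.30; sill 47 mm high between; an arm left of the post draws in to pass it.
- inspect_cam: Fixed bench inspection camera, about 140 mm tall: base plate 100 x 110 mm, two upright cheeks, between them a grey head (50 x 62 x 56 mm) with a black barrel ending in a 54 mm ring light round the lens. The head leans so that the lens looks obliquely up and toward the robot, 20 to 34 degrees from vertical. Origin: centre of the base's underside.
- lens (a point): Centre of the lens glass, at the front end of the barrel. z is the viewing direction (out of the lens, up and toward the robot), y is level (parallel to the head's tilt axis, to the left seen from the robot), x completes the frame.
There are look-alikes about, which are no part of the job. What is shaped like the tall_cover but pink is not meant.

How it is judged:
By the outcome, as a careful person would: the job done as asked, in the order asked, and still so for the second after the job is handed in, while the arm keeps its last pose, push and grip.
It also fails if it takes over 40 s, if anything falls off the work surface, if the arm or the gripper's body presses on something with over 40 N, if the wrist force passes 120 N, or if a joint passes its speed limit or range.

## Robot

A 6-joint arm with a two-finger parallel gripper is mounted at the origin on a cart in front of the work surface, level with it; the furniture and walls round the work are solid. World frame = base frame: x ahead of the robot, y to its left, z up, the work surface at z = 0. Lengths are in mm, angles in rad, forces in N, time in s.
With the tool pointing down it reaches from about 350 to 875 mm from the base axis. Payload 4.2 kg.
Tool frame: the origin (TCP) lies at the very end of the fingers, on their centre line; the grasp point (between the pads) lies arm.hold_point_z behind it (arm.hold_point_z is the distance from the TCP to the grasp point, in mm); y points along the fingers, x is the direction in which the jaws open and shut, and the axes are right-handed (so a half turn about y gives the same grasp; the last joint's range is limited). The gripper opens to 85 mm and grips with 20 to 120 N. Pads are 22 mm wide; open, the fingers measure 114 mm over their backs; the gripper's body (76 mm by 85 mm) begins 54 mm behind the grasp point. The pads swing forward as they close: fully open they stand 13 mm farther back than shut.
Start: joints at [1.549, 0.385, 0.008, 0, -1.194, -0.259], TCP at [173.171, 600.509, 231.312] pointing down, gripper open.
Joint ranges: [-3.14, 3.14], [-1.21, 2.06], [-1.07, 1.41], [-3.16, 2.05], [-2.99, -0.16], [-3.1, 3.1]. Speed limits (rad/s): [2.79, 2.79, 3.14, 3.14, 3.14, 3.14].

## Interface

Orientations are given as a unit quaternion [x, y, z, w].
In Python, from bench import arm gives the robot as it stands.
- The arm moves only by the shell command python3 -m creep 'ROWS'. ROWS is JSON, a list of rows, each a list of 3 entries, a list of its own where there are three numbers: the shift along the world's x, y, z in mm, then the turn, a rotation vector about the world's x, y, z in rad, then the gripper command: -1 is shut, 1 is fully open, values between are in proportion. In form: [[[dx, dy, dz], [wx, wy, wz], jaw], ...]. A call has 1 to 12 rows; each row is the pose to reach, as a shift and turn from the pose commanded when the call began; what a row does not reach only later rows make up. A row lasts 1/12 s, in which the tool goes at most 41.7 mm and 7.16 degrees, less where a joint would pass 70% of its speed; a pose out of reach is approached as far as the arm can. A call with a gripper value outside its range is refused whole. The fingers move at their own pace and stop on an object; the grip force is fixed at half the most. Time passes only in rows, so rows that repeat a pose let the fingers close. It gives the time, the measured TCP pose, the force and the opening at its end, in the units of the state.
- arm.read_state(): the state, without advancing time (a new reading comes with each control period).
- arm.get_image(name): name is "scene" or "top" or "wrist"; returns (picture, depth): 400x640x3 uint8, red, green, blue; 400x640 float32, mm along the optical axis (not along the pixel's ray), 0 where there is no reading.
- arm.camera_params(name): a dict with "camera_matrix" (3x3 intrinsics, pixels), "extrinsics" (4x4, takes a point from world to camera coordinates); the wrist camera has in their place "T_tool_cam" (4x4, takes a point from camera to tool coordinates, whose origin is the TCP and whose axes are the tool frame's). Camera axes: x right, y down, z forward; pixel columns grow to the right and rows downward; lengths in mm; the calibration is good to about 2 mm. A picture is of the moment at which its call begins: read the wrist's pose just before it. camera_params takes no time and is no camera call.
- arm.job_done(): hands the job in, once; it reports no verdict.
The state is a dict: "clock": time; "joints": joint angles; "joint_vel": joint speeds; "joint_efforts": joint torques, N m; "position": TCP position; "ee_rot": TCP orientation; "contact_force": force on the tool from outside, world axes, zero at the start; "wrist_torque": the same for the moment, N m; "gripper_width": finger opening in mm.
Only numpy, scipy, OpenCV 4.12 (cv2) and the standard library are available. Lean on these libraries where they do the work, as an engineer would, in place of code of your own. Each camera call takes 0.05 s, during which the arm holds its last target.

## Working session

There is one attempt and no reset: what is moved stays moved. The work goes in short steps, Python scripts to look and compute and a shell command to move; the robot and the scene stay as the last step left them, time stands still between calls to the robot, and variables do not carry over. Pictures are saved under pics/ and viewed, and the job is handed in when it is done.

```bash
ls; mkdir -p pics
python3 - <<'E'
from bench import arm
import cv2,numpy as np
print(arm.read_state(), arm.hold_point_z)
for n in ["scene","top","wrist"]:
    im,d=arm.get_image(n); cv2.imwrite(f"pics/{n}0.png",im[:,:,::-1]); np.savez(f"pics/{n}0.npz",im=im,d=d)
    p=arm.camera_params(n); print(n,{k:np.round(v,4).tolist() for k,v in p.items()}); print((d>0).mean())
E
```

```text
pics
{'clock': 0.0, 'joints': array([ 1.54860953e+00,  3.85524270e-01,  6.61938337e-03, -4.91543326e-04,
       -1.19399502e+00, -2.58567977e-01]), 'joint_vel': array([-1.88854549e-03, -8.33174573e-04,  9.80979033e-05,  4.82609307e-04,
        1.07134408e-03,  5.57784838e-04]), 'joint_efforts': array([-2.20485908e-04, -3.92290306e+01,  1.88400882e+01,  4.18616518e+00,
       -4.55741669e-03, -2.01201338e-06]), 'position': array([173.01667669, 599.96366467, 230.23965699]), 'ee_rot': array([ 0.42565885, -0.56459397,  0.56556253, -0.42448465]), 'contact_force': array([-0.50268683,  0.1378898 ,  0.51977351]), 'wrist_torque': array([-0.03222785, -0.03351593, -0.02054316]), 'gripper_width': 85.49210351525524} 18.700000000000003
scene {'camera_matrix': [[432.8391, 0.0, 318.0315], [0.0, 432.8391, 207.3565], [0.0, 0.0, 1.0]], 'extrinsics': [[0.5226, -0.8525, 0.015, -289.3684], [-0.6291, -0.3974, -0.668, 459.8874], [0.5754, 0.3397, -0.744, 711.7538], [0.0, 0.0, 0.0, 1.0]]}
0.99590234375
top {'camera_matrix': [[370.5025, 0.0, 328.6299], [0.0, 370.5025, 203.4299], [0.0, 0.0, 1.0]], 'extrinsics': [[0.0063, -0.9997, -0.0235, 57.1001], [-0.9835, -0.0019, -0.1808, 623.8521], [0.1807, 0.0243, -0.9832, 840.8772], [0.0, 0.0, 0.0, 1.0]]}
0.9958515625
wrist {'camera_matrix': [[300.0774, 0.0, 320.7186], [0.0, 300.0774, 200.9324], [0.0, 0.0, 1.0]], 'T_tool_cam': [[1.0, -0.0001, 0.0003, 1.0257], [-0.0004, -0.3036, 0.9528, -142.5992], [0.0, -0.9528, -0.3036, 78.2811], [0.0, 0.0, 0.0, 1.0]]}
0.9960234375
```

View pics/scene0.png

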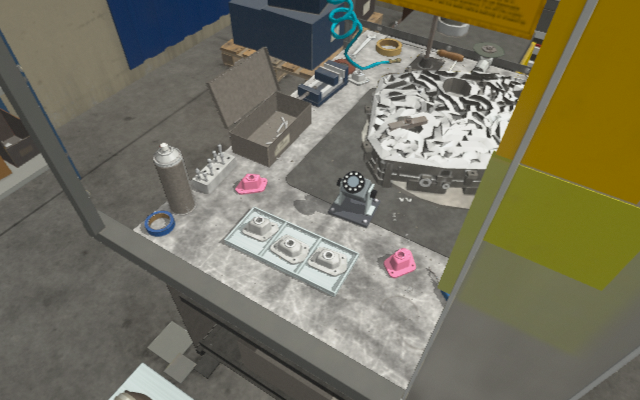

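View pics/top0.png

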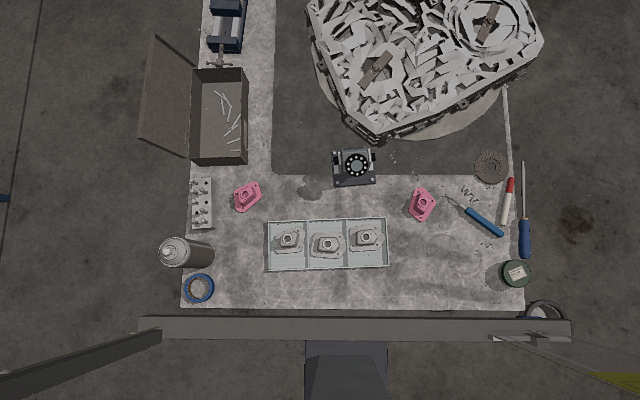

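View pics/wrist0.png

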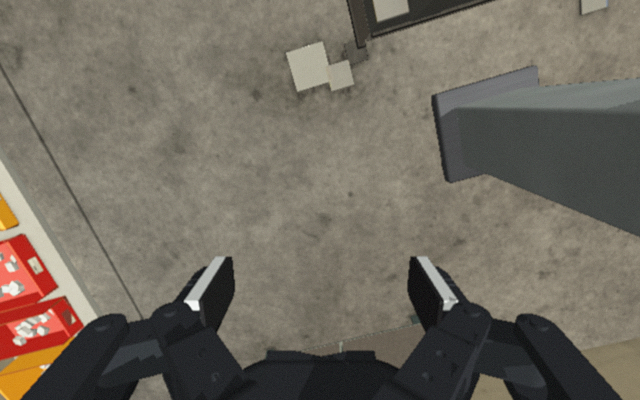

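```bash
cat > h.py <<'E'
import numpy as np,cv2
from bench import arm
from scipy.spatial.transform import Rotation as R
def cloud(n,d,T_wt=None):
    p=arm.camera_params(n);K=p["camera_matrix"]
    v,u=np.mgrid[0:d.shape[0],0:d.shape[1]]
    P=np.stack([(u-K[0,2])/K[0,0]*d,(v-K[1,2])/K[1,1]*d,d],-1)
    if n=="wrist":
        T=T_wt@p["T_tool_cam"]
    else: T=np.linalg.inv(p["extrinsics"])
    W=P@T[:3,:3].T+T[:3,3]; W[d<=0]=np.nan
    return W
def tool(s):
    T=np.eye(4);T[:3,:3]=R.from_quat(s["ee_rot"]).as_matrix();T[:3,3]=s["position"];return T
E
python3 - <<'E'
from h import *
s=arm.read_state();print(np.round(tool(s),3))
for n in["top","scene"]:
    f=np.load(f"pics/{n}0.npz");W=cloud(n,f["d"]);im=f["im"]
    z=W[...,2]
    hsv=cv2.cvtColor(im,cv2.COLOR_RGB2HSV)
    # rough height picture over tray
    m=(z>-30)&(z<250)
    vis=np.where(m,np.clip((z+10)*3,0,255),0).astype(np.uint8)
    if n=="top": crop=(slice(130,290),slice(220,460))
    else: crop=(slice(150,310),slice(200,440))
    big=cv2.hconcat([cv2.resize(im[crop][:,:,::-1],None,fx=3.3,fy=3.3,interpolation=cv2.INTER_CUBIC)])
    cv2.imwrite(f"pics/{n}0c.png",big)
    cv2.imwrite(f"pics/{n}0h.png",cv2.applyColorMap(cv2.resize(vis[crop],None,fx=3.3,fy=3.3,interpolation=0),cv2.COLORMAP_JET))
    if n=="top":
        for (u,v) in[(288,240),(326,245),(366,238),(288,232),(247,196),(421,205),(300,260),(357,165),(230,290),(340,328),(200,320)]:
            print(u,v,np.round(W[v,u]))
    for p in [[310,460,0],[310,460,200]]:
        pc=arm.camera_params(n);c=pc["extrinsics"]@np.r_[p,1];print(n,p,(pc["camera_matrix"]@c[:3]/c[2])[:2])
E
```

```text
[[-2.77000e-01 -0.00000e+00  9.61000e-01  1.73079e+02]
 [-9.61000e-01 -2.00000e-03 -2.77000e-01  6.00089e+02]
 [ 2.00000e-03 -1.00000e+00  0.00000e+00  2.30466e+02]
 [ 0.00000e+00  0.00000e+00  0.00000e+00  1.00000e+00]]
288 240 [537. 160.  28.]
326 245 [526.  67.  18.]
366 238 [544. -33.  19.]
288 232 [559. 163.  12.]
247 196 [649. 268.  24.]
421 205 [ 624. -167.   39.]
300 260 [489. 132.   3.]
357 165 [700.  -6. 128.]
230 290 [414. 306.  -1.]
340 328 [333.  32.  45.]
200 320 [348. 358.  49.]
top [310, 460, 0] [165.08758419 333.2113095 ]
top [310, 460, 200] [117.42974276 350.25851218]
scene [310, 460, 0] [103.13982424 241.29587689]
scene [310, 460, 200] [ 68.96077185 182.49421163]
```

View pics/top0c.png

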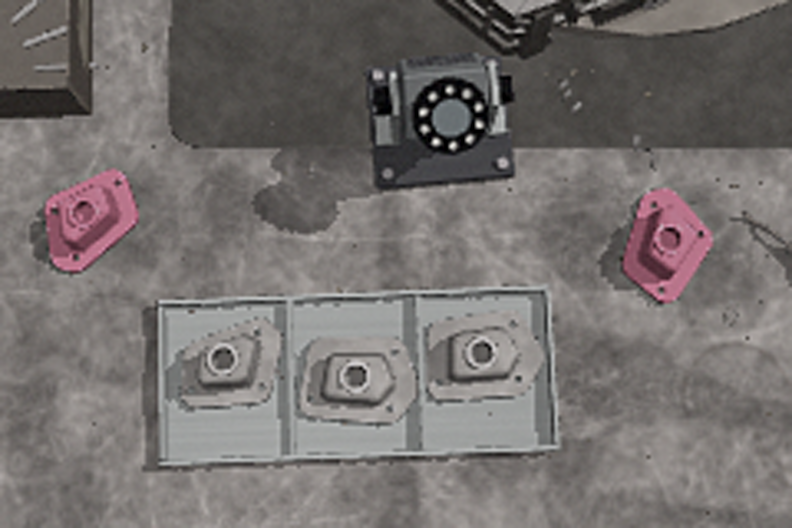

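View pics/top0h.png

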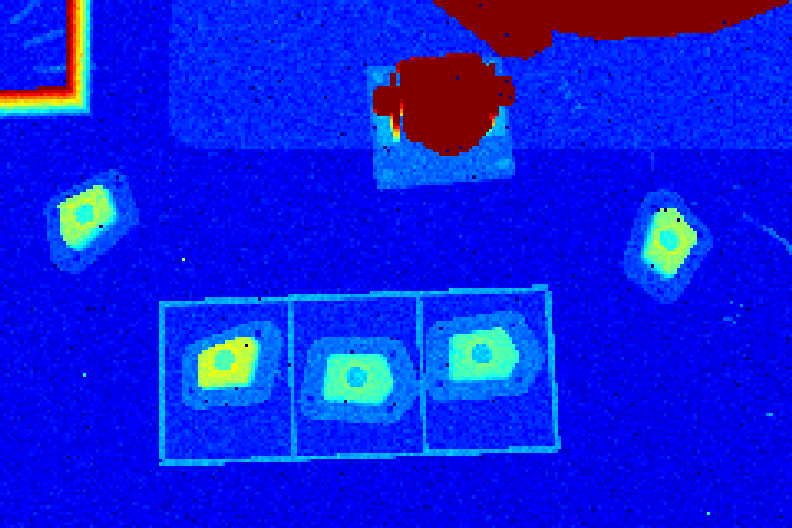

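View pics/scene0c.png

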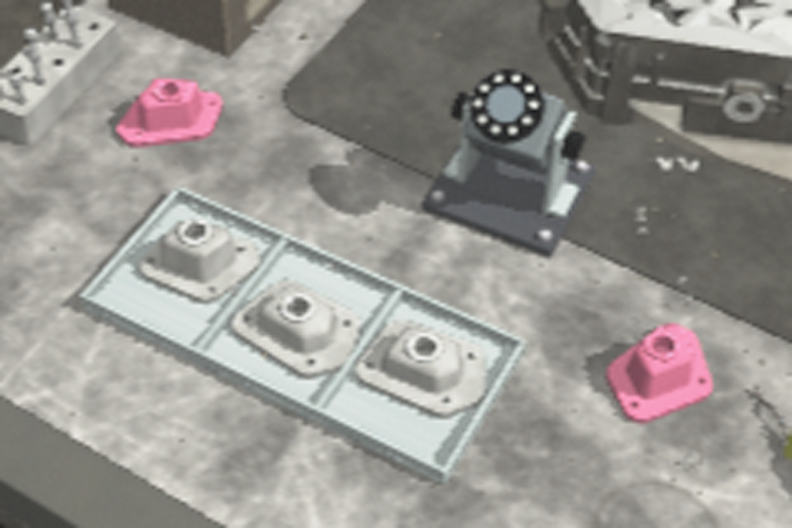

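View pics/scene0h.png

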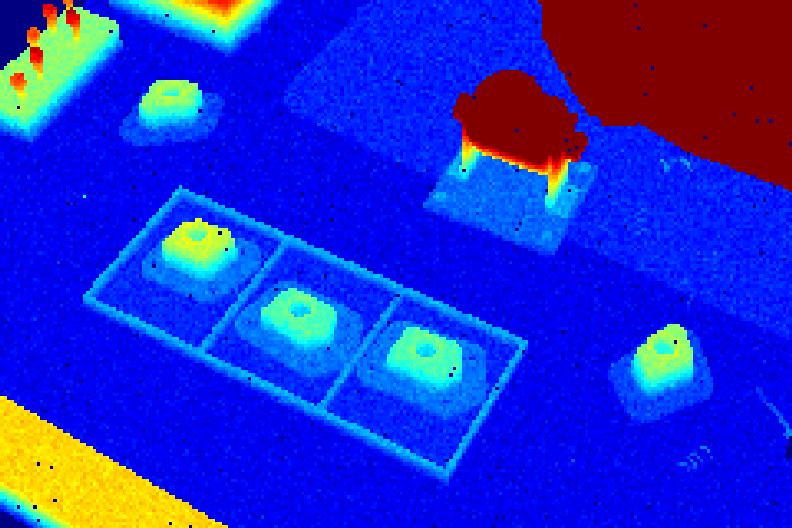

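```bash
cat >> h.py <<'E'
def plane(P):
    P=P[np.isfinite(P).all(1)]
    for _ in range(6):
        c=P.mean(0);n=np.linalg.svd(P-c)[2][2];n*=np.sign(n[2]);r=(P-c)@n
        P=P[np.abs(r)<max(2.0,2.0*r.std())]
    return c,n,r.std(),len(P)
def ray(n,uv,T_wt=None):
    p=arm.camera_params(n);T=T_wt@p["T_tool_cam"] if n=="wrist" else np.linalg.inv(p["extrinsics"])
    K=p["camera_matrix"];d=T[:3,:3]@np.array([(uv[0]-K[0,2])/K[0,0],(uv[1]-K[1,2])/K[1,1],1]);return T[:3,3],d
def hit(n,uv,c,nn,T_wt=None):
    o,d=ray(n,uv,T_wt);return o+d*((c-o)@nn)/(d@nn)
E
python3 - <<'E'
from h import *
for n,(cu,cv_) in {"top":(357,165),"scene":(353.6,181.5)}.items():
    f=np.load(f"pics/{n}0.npz");W=cloud(n,f["d"]);im=f["im"]
    v,u=np.mgrid[0:400,0:640]
    m=((u-cu)**2+(v-cv_)**2)<10**2
    c,nn,s,k=plane(W[m]);print(n,"disc plane",c.round(1),nn.round(3),round(s,2),k,"tilt",np.degrees(np.arccos(nn[2])).round(1),"az",np.degrees(np.arctan2(nn[1],nn[0])).round(1))
    m2=((u-cu)**2+(v-cv_)**2)<5**2
    print(" glass offset",np.nanmedian((W[m2]-c)@nn).round(2))
    # LEDs bright spots
    g=im.max(2);mm=(((u-cu)**2+(v-cv_)**2)<14**2)&(g>170)
    pts=np.argwhere(mm)[:,::-1].astype(np.float32)
    e=cv2.fitEllipse(pts);print(" LED ellipse",e,len(pts)); print(" centre",hit(n,e[0],c,nn).round(1))
# tray: wall-top points  from top depth; covers
f=np.load("pics/top0.npz");W=cloud("top",f["d"]);z=W[...,2]
reg=(W[...,0]>440)&(W[...,0]<620)&(W[...,1]>-110)&(W[...,1]<230)
top=reg&(z>22)&(z<60)
num,lab,st,ce=cv2.connectedComponentsWithStats(top.astype(np.uint8))
for i in range(1,num):
    if st[i,4]>40:
        P=W[lab==i];print(i,st[i],"mean",np.nanmean(P,0).round(1),"zmax",np.nanpercentile(P[:,2],[50,80,95]).round(1), cv2.minAreaRect(P[:,:2].astype(np.float32)))
tz=reg&(z>11.5)
num,lab,st,ce=cv2.connectedComponentsWithStats(tz.astype(np.uint8));i=1+np.argmax(st[1:,4]);P=W[lab==i];print("tray",cv2.minAreaRect(P[:,:2].astype(np.float32)))
E
```

```text
top disc plane [700.2  -6.1 125.8] [-0.537 -0.061  0.841] 1.36 289 tilt 32.7 az -173.5
 glass offset 0.3
 LED ellipse ((357.3490295410156, 164.79324340820312), (16.074634552001953, 22.327829360961914), 65.7652587890625) 27
 centre [700.6  -6.8 126. ]
scene disc plane [699.   -6.8 125. ] [-0.529 -0.051  0.847] 1.43 292 tilt 32.1 az -174.5
 glass offset 0.21
 LED ellipse ((353.00775146484375, 181.09048461914062), (16.245393753051758, 17.451553344726562), 66.88642883300781) 31
 centre [699.4  -5.1 125.3]
2 [356 229  21  16 234] mean [545.1 -31.5  27.9] zmax [27.8 30.  31.9] ((546.0038452148438, -31.778488159179688), (34.77464294433594, 50.493282318115234), 7.949808120727539)
3 [280 232  18  16 230] mean [537.4 157.7  35.5] zmax [37.3 39.5 41.8] ((538.6700439453125, 158.57777404785156), (34.279762268066406, 43.3424072265625), 5.17069673538208)
4 [318 237  21  15 240] mean [527.7  62.1  27.8] zmax [28.  29.7 31.5] ((528.0518188476562, 61.45088577270508), (49.404090881347656, 34.71656036376953), 89.9779052734375)
tray ((531.3369750976562, 62.6422119140625), (125.05978393554688, 299.5976867675781), 2.5250184535980225)
```

```bash
python3 -m creep '[[[-6,-20,0],[0,0,0],1],[[-12,-45,0],[0,0,0],1],[[-20,-70,0],[0,0,0],1],[[-28,-95,0],[0,0,0],1],[[-35,-120,0],[0,0,0],1],[[-42,-145,0],[0,0,0],1],[[-50,-170,0],[0,0,0],1],[[-56,-193,0],[0,0,0],1],[[-60,-210,0],[0,0,0],1],[[-65,-225,0],[0,0,0],1],[[-65,-225,0],[0,0,0],1]]'
python3 - <<'E'
from h import *
s=arm.read_state();print(s["joints"].round(3));p=s["position"]
T=tool(s);print(np.degrees(np.arctan2(p[1],p[0])),np.hypot(p[0],p[1]))
r=390;a0=np.arctan2(p[1],p[0])
for k in range(1,13):
    a=a0-k*np.radians(4.8);print(np.round([r*np.cos(a)-p[0],r*np.sin(a)-p[1],a-a0],2))
im,d=arm.get_image("scene");cv2.imwrite("pics/s1.png",im[:,:,::-1])
E
```

```text
clock: 1.07
position: [107.8, 372.6, 231.2]
ee_rot: [-0.426, 0.565, -0.565, 0.425]
contact_force: [0.1, 0.2, 0.2]
gripper_width: 85.1
[ 1.713e+00 -3.500e-02 -5.180e-01 -1.000e-03 -1.088e+00 -4.220e-01]
73.86418133838369 387.9240082584745
[31.55 -8.39 -0.08]
[ 61.54 -21.33  -0.17]
[ 90.34 -36.73  -0.25]
[117.75 -54.49  -0.34]
[143.58 -74.48  -0.42]
[167.65 -96.56  -0.5 ]
[ 189.79 -120.58   -0.59]
[ 209.84 -146.37   -0.67]
[ 227.66 -173.74   -0.75]
[ 243.12 -202.51   -0.84]
[ 256.13 -232.47   -0.92]
[ 266.58 -263.42   -1.01]
```

View pics/s1.png

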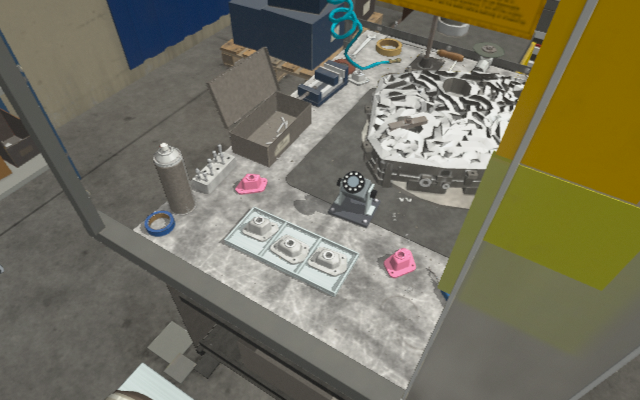

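```bash
python3 -m creep '[[[31,-8,0],[0,0,-0.08],1],[[61,-21,0],[0,0,-0.17],1],[[90,-37,0],[0,0,-0.25],1],[[117,-55,0],[0,0,-0.34],1],[[143,-75,0],[0,0,-0.42],1],[[167,-97,0],[0,0,-0.50],1],[[189,-121,0],[0,0,-0.59],1],[[209,-147,0],[0,0,-0.67],1],[[227,-174,0],[0,0,-0.75],1],[[243,-203,0],[0,0,-0.84],1],[[255,-232,0],[0,0,-0.92],1],[[266,-263,0],[0,0,-1.01],1]]'
python3 - <<'E'
from h import *
s=arm.read_state();print(s["joints"].round(3),tool(s).round(2))
im,d=arm.get_image("top");cv2.imwrite("pics/t2.png",im[:,:,::-1])
E
```

```text
clock: 2.12
position: [375.7, 111.6, 231.3]
ee_rot: [0.097, -0.7, 0.7, -0.097]
contact_force: [0.3, 0.3, 0.4]
gripper_width: 85.5
[ 0.709 -0.028 -0.512  0.    -1.086 -0.433] [[-9.6000e-01  0.0000e+00  2.7000e-01  3.7570e+02]
 [-2.7000e-01 -0.0000e+00 -9.6000e-01  1.1155e+02]
 [-0.0000e+00 -1.0000e+00  0.0000e+00  2.3128e+02]
 [ 0.0000e+00  0.0000e+00  0.0000e+00  1.0000e+00]]
```

View pics/t2.png

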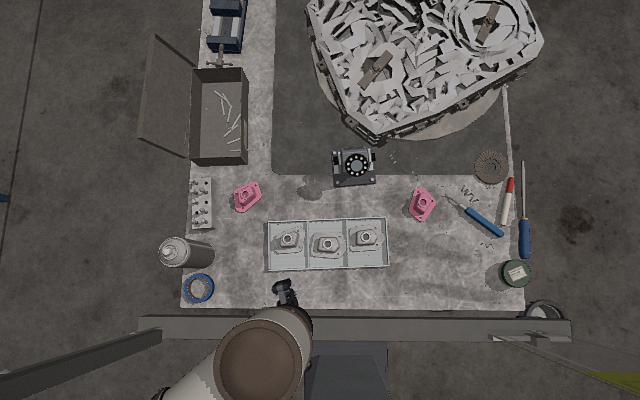

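```bash
cat >> h.py <<'E'
def lensR(tilt,az):
    t,a=np.radians([tilt,az]);h=np.array([np.cos(a),np.sin(a),0]);z=np.array([0,0,1.])
    n=h*np.sin(t)+z*np.cos(t); x=h*np.cos(t)-z*np.sin(t); y=-n
    return np.c_[x,y,np.cross(x,y)],n   # tool rotation
def turn(s,Rt): return (R.from_matrix(Rt)*R.from_quat(s["ee_rot"]).inv()).as_rotvec()
E
python3 - <<'E'
from h import *
s=arm.read_state();Rt,n=lensR(32.4,-174);print(n,Rt.round(3));print(turn(s,Rt).round(3),(np.array([700,-6,125.5])+160*n-s["position"]).round(1))
E
```

```text
[-0.53289148 -0.05600915  0.84432793] [[-0.84   0.533  0.105]
 [-0.088  0.056 -0.995]
 [-0.536 -0.844  0.   ]]
[ 0.107 -0.558 -0.158] [ 238.9 -122.7   29.6]
```

```bash
python3 -m creep '[[[15,-5,15],[0,0,0],1],[[40,-15,30],[0.01,-0.05,-0.015],1],[[70,-30,45],[0.02,-0.12,-0.03],1],[[100,-45,55],[0.035,-0.18,-0.05],1],[[130,-60,60],[0.05,-0.26,-0.075],1],[[155,-75,60],[0.065,-0.34,-0.095],1],[[180,-90,55],[0.08,-0.42,-0.12],1],[[205,-105,50],[0.093,-0.49,-0.138],1],[[225,-115,40],[0.103,-0.54,-0.153],1],[[239,-123,30],[0.107,-0.558,-0.158],1],[[239,-123,30],[0.107,-0.558,-0.158],1],[[239,-123,30],[0.107,-0.558,-0.158],1]]'
python3 - <<'E'
from h import *
s=arm.read_state();print(s["joints"].round(3),tool(s).round(3))
im,d=arm.get_image("wrist");cv2.imwrite("pics/w3.png",im[:,:,::-1]);np.savez("pics/w3.npz",im=im,d=d,T=tool(s))
E
```

```text
clock: 3.17
position: [613.6, -11.1, 259.9]
ee_rot: [0.157, 0.687, -0.669, 0.236]
contact_force: [0.6, 0.2, 0.5]
gripper_width: 85.3
[ 0.286  0.109 -0.502  0.241 -0.413 -0.363] [[-8.39000e-01  5.32000e-01  1.15000e-01  6.13589e+02]
 [-1.00000e-01  5.70000e-02 -9.93000e-01 -1.11310e+01]
 [-5.35000e-01 -8.45000e-01  6.00000e-03  2.59894e+02]
 [ 0.00000e+00  0.00000e+00  0.00000e+00  1.00000e+00]]
```

View pics/w3.png

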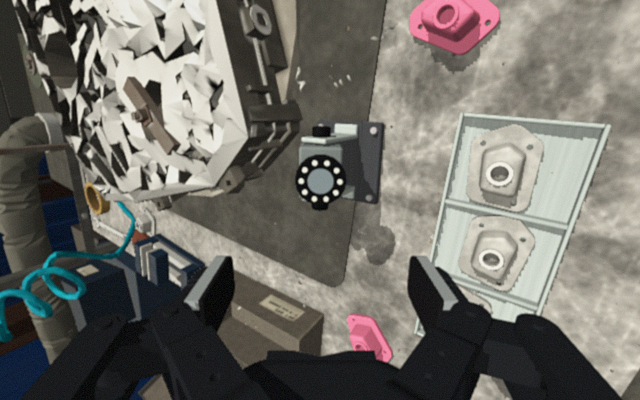

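```bash
python3 - <<'E'
from h import *
f=np.load("pics/w3.npz");T=f["T"];W=cloud("wrist",f["d"],T);im=f["im"]
v,u=np.mgrid[0:400,0:640];cu,cv_=320,182
r2=(u-cu)**2+(v-cv_)**2
c,n,s,k=plane(W[r2<23**2]);print(c.round(1),n.round(3),s,k,"tilt",np.degrees(np.arccos(n[2])).round(2),"az",np.degrees(np.arctan2(n[1],n[0])).round(2))
print("glass off",np.nanmedian(((W[r2<9**2])-c)@n))
m=(r2<27**2)&(im.max(2)>170)
num,lab,st,ce=cv2.connectedComponentsWithStats(m.astype(np.uint8));print(num,st[1:,4].tolist(),ce[1:].round(1).tolist())
P=np.array([hit("wrist",q,c,n,T) for q,a in zip(ce[1:],st[1:,4]) if a>5]);print(P.mean(0).round(1),np.linalg.norm(P-P.mean(0),axis=1).round(1))
e=cv2.fitEllipse(ce[1:][st[1:,4]>5].astype(np.float32));print(e,hit("wrist",e[0],c,n,T).round(1))
# base plate edges: dark bluish plate
g=cv2.convexHull(np.argwhere((np.abs(W[...,2]-6)<5)&(im.max(2)<90)&(r2<110**2)&(W[...,0]>600)&(W[...,0]<760))[:,::-1].astype(np.int32))
x=W[(W[...,2]>4)&(W[...,2]<12)&(im.max(2)<100)&(r2<110**2)&(abs(W[...,1]+6)<75)&(W[...,0]>630)][:,:2].astype(np.float32)
print(len(x),cv2.minAreaRect(x))
E
python3 - <<'E'
import sys;sys.path.insert(0,'.')
import cv2
im=cv2.imread('pics/w3.png')[100:240,250:430];cv2.imwrite('pics/w3c.png',cv2.resize(im,None,fx=4,fy=4,interpolation=2))
E
```

```text
[699.4  -5.4 125.9] [-0.531 -0.044  0.846] 0.7522919751405744 1616 tilt 32.19 az -175.21
glass off 0.2611503919851919
11 [22, 24, 23, 21, 24, 22, 21, 22, 21, 18] [[314.1, 162.7], [326.3, 163.0], [304.2, 169.6], [336.0, 170.0], [300.9, 180.7], [339.3, 181.5], [304.1, 191.8], [335.1, 192.1], [313.8, 198.4], [325.5, 198.8]]
[699.5  -6.4 126. ] [20.  19.9 20.1 20.1 19.7 20.  20.2 19.8 19.9 20.1]
((319.9424743652344, 180.64869689941406), (37.65019226074219, 38.62105178833008), 87.42032623291016) [699.5  -6.8 126. ]
4699 ((793.765380859375, -6.103851318359375), (233.3124542236328, 149.81167602539062), 0.13933506608009338)
```

View pics/w3c.png

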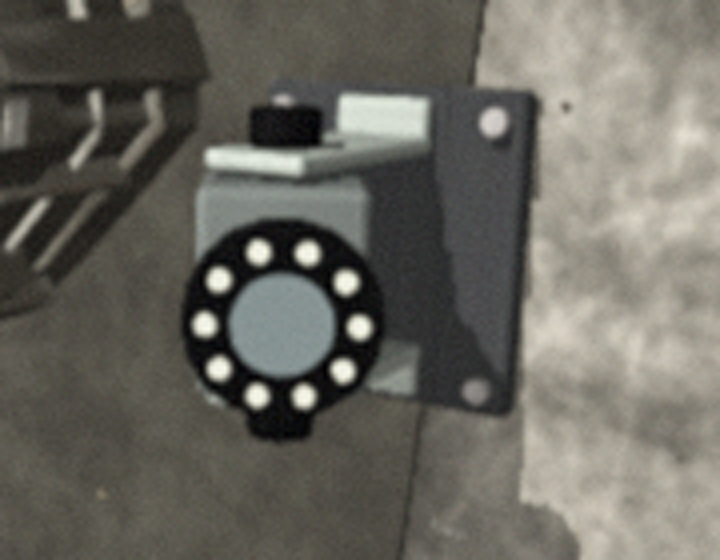

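Run:
```python
from h import *
T=np.load("pics/w3.npz")["T"];Z=np.array([0,0,1.])
def az(a,b): d=b-a;print(a.round(1),b.round(1),np.linalg.norm(d).round(1),np.degrees(np.arctan2(d[1],d[0])).round(2))
W=cloud("wrist",np.load("pics/w3.npz")["d"],T);print(W[145:185:10,374,2])
h=8
az(hit("wrist",(383.75,123),Z*h,Z,T),hit("wrist",(377.5,203),Z*h,Z,T))
az(hit("wrist",(250+493/4,100+122/4),Z*h,Z,T),hit("wrist",(250+476/4,100+391/4),Z*h,Z,T))
az(hit("top",(220+513/3.3,130+175/3.3),Z*h,Z),hit("top",(220+377/3.3,130+187/3.3),Z*h,Z))
az(hit("top",(220+501/3.3,130+163/3.3),Z*h,Z),hit("top",(220+388/3.3,130+174/3.3),Z*h,Z))
```

```text
[10.28528985 11.21534373  9.78123841  8.4742734 ]
[685.7 -62.3   8. ] [675.   43.5   8. ] 106.4 95.73
[698.1 -51.    8. ] [688.5  39.6   8. ] 91.1 96.04
[686.4 -59.6   8. ] [676.7  46.7   8. ] 106.7 95.22
[696.1 -50.4   8. ] [687.2  38.1   8. ] 88.9 95.75
```

Run:
```python
from h import *
s=arm.read_state();Rt,n=lensR(0,-177.5);print(turn(s,Rt).round(3),(np.array([538,158,130])-s["position"]).round(1))
```

```text
[-0.04   0.566 -0.072] [ -75.8  168.5 -131.2]
```

```bash
python3 -m creep '[[[-10,10,0],[-0.003,0.05,-0.006],1],[[-20,30,0],[-0.008,0.11,-0.014],1],[[-30,50,-5],[-0.013,0.19,-0.024],1],[[-38,70,-15],[-0.019,0.27,-0.034],1],[[-46,95,-30],[-0.025,0.35,-0.045],1],[[-54,115,-50],[-0.03,0.43,-0.055],1],[[-62,135,-70],[-0.035,0.50,-0.064],1],[[-68,150,-90],[-0.038,0.54,-0.069],1],[[-73,160,-110],[-0.04,0.566,-0.072],1],[[-75,166,-124],[-0.04,0.566,-0.072],1],[[-76,168,-131],[-0.04,0.566,-0.072],1],[[-76,168,-131],[-0.04,0.566,-0.072],1]]'
python3 - <<'E'
from h import *
s=arm.read_state();print(s["joints"].round(3),tool(s).round(3))
im,d=arm.get_image("wrist");cv2.imwrite("pics/w4.png",im[:,:,::-1]);np.savez("pics/w4.npz",im=im,d=d,T=tool(s))
E
```

```text
clock: 4.22
position: [536.4, 158.3, 129.5]
ee_rot: [0.017, -0.707, 0.707, -0.015]
contact_force: [0.3, 0.1, -0.5]
gripper_width: 85.5
[ 0.576  0.37  -0.294 -0.    -0.908 -0.531] [[-9.99000e-01 -2.00000e-03  4.50000e-02  5.36371e+02]
 [-4.50000e-02 -1.00000e-03 -9.99000e-01  1.58266e+02]
 [ 2.00000e-03 -1.00000e+00  0.00000e+00  1.29488e+02]
 [ 0.00000e+00  0.00000e+00  0.00000e+00  1.00000e+00]]
```

View pics/w4.png

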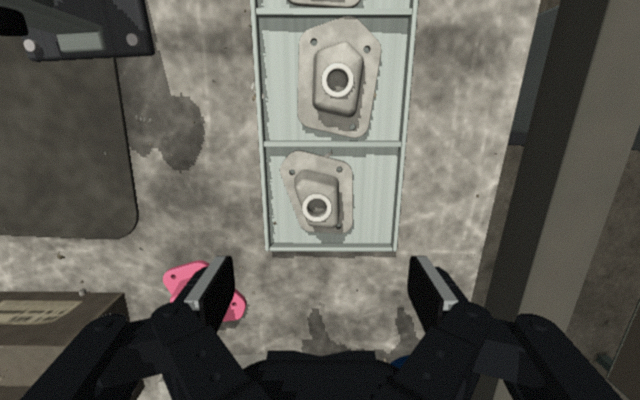

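Run:
```python
from h import *
f=np.load("pics/w4.npz");T=f["T"];W=cloud("wrist",f["d"],T);im=f["im"];z=W[...,2]
im2=im[135:255,255:405][:,:,::-1];a=cv2.resize(im2,None,fx=5,fy=5,interpolation=2)
cv2.imwrite("pics/w4c.png",a)
reg=(abs(W[...,0]-540)<60)&(abs(W[...,1]-158)<47)
for lo,hi in[(9,50),(27,60),(35,60)]:
    m=reg&(z>lo)&(z<hi)
    m=cv2.morphologyEx(m.astype(np.uint8),cv2.MORPH_OPEN,np.ones((2,2)))
    num,lab,st,ce=cv2.connectedComponentsWithStats(m);i=1+np.argmax(st[1:,4]);P=W[lab==i][:,:2].astype(np.float32)
    c,wh,ang=cv2.minAreaRect(P)
    print(lo,st[i],c,wh,ang)
    h=cv2.convexHull(P);print(cv2.approxPolyDP(h,3,True)[:,0].round(0).tolist())
```

```text
9 [ 281  152   73   82 4719] (539.0297241210938, 158.798583984375) (56.80166244506836, 84.50495147705078) 12.535687446594238
[[573.0, 138.0], [550.0, 195.0], [517.0, 197.0], [504.0, 186.0], [517.0, 126.0], [530.0, 119.0], [554.0, 119.0]]
27 [ 296  176   44   52 1813] (542.3621215820312, 166.7952117919922) (25.749547958374023, 62.75639343261719) 32.74250793457031
[[551.0, 135.0], [557.0, 140.0], [544.0, 188.0], [519.0, 189.0], [518.0, 180.0]]
35 [ 296  180   43   48 1372] (542.55078125, 167.53463745117188) (22.749542236328125, 60.71998596191406) 29.4771728515625
[[557.0, 142.0], [544.0, 188.0], [519.0, 189.0], [547.0, 137.0]]
```

View pics/w4c.png

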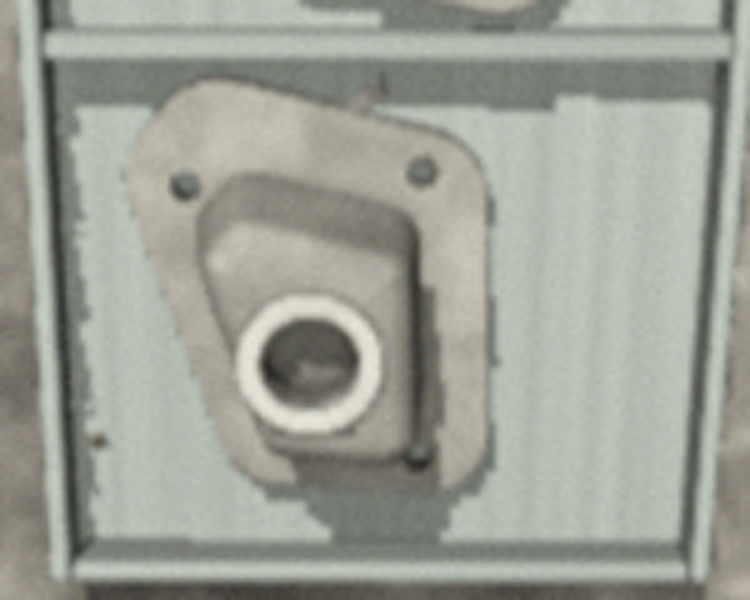

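Run:
```python
from h import *
f=np.load("pics/w4.npz");T=f["T"];Z=np.array([0,0,1.])
W=cloud("wrist",f["d"],T)
def px(p): return (255+(p[0]+.5)/5-.5,135+(p[1]+.5)/5-.5)
def H(p,h): return hit("wrist",px(p),Z*h,Z,T)[:2].round(1)
for nm,h,ps in [("flange near",11,[(489,210),(489,330),(489,455)]),("flange far",11,[(130,190),(180,330),(235,450)]),("wide end",11,[(205,82),(330,107),(440,135)]),("narrow",11,[(262,485),(450,492)]),
 ("holes",11,[(185,185),(422,170),(418,457)]),("wall right top",16,[(733,60),(700,540)]),("wall left",16,[(30,60),(63,540)]),
 ("ring",42,[(310,363)]),("boss top near",37,[(414,235),(414,440)]),("boss top far",37,[(203,255),(240,340)]),("boss wide top",37,[(245,225),(405,262)])]:
    P=[H(p,h) for p in ps];d=P[-1]-P[0];print(nm,[p.tolist() for p in P],np.degrees(np.arctan2(d[1],d[0])).round(1))
for q in [(310,295),(310,430),(245,363),(375,363),(300,250),(395,300),(395,420),(150,150),(465,300),(600,300)]:
    u,v=np.round(px(q)).astype(int);print(q,W[v,u].round(1))
```

```text
flange near [[509.0, 138.5], [507.3, 160.8], [505.4, 185.4]] 94.4
flange far [[572.9, 137.7], [563.6, 163.4], [553.0, 186.5]] 112.2
wide end [[560.0, 118.0], [538.1, 121.4], [518.6, 125.4]] 169.9
narrow [[547.7, 193.4], [512.2, 193.2]] -179.7
holes [[563.2, 136.4], [521.4, 131.8], [518.7, 186.4]] 131.7
wall right top [[470.3, 109.5], [465.2, 198.7]] 93.3
wall left [[589.3, 114.9], [584.5, 204.0]] 93.1
ring [[539.7, 158.1]] 0.0
boss top near [[523.9, 137.2], [521.7, 172.7]] 93.5
boss top far [[557.8, 142.1], [551.4, 156.3]] 114.3
boss wide top [[551.1, 136.8], [525.1, 141.8]] 169.1
(310, 295) [539.9 147.1  41.4]
(310, 430) [538.9 171.5  38.4]
(245, 363) [nan nan nan]
(375, 363) [528.9 157.2  42.5]
(300, 250) [541.8 140.6  38. ]
(395, 300) [525.9 148.7  36.6]
(395, 420) [524.8 169.1  38.1]
(150, 150) [569.1 130.8  10.5]
(465, 300) [511.7 155.6  11.3]
(600, 300) [485.9 156.5   4.5]
```

```bash
python3 - <<'E'
from h import *
s=arm.read_state();Rt,n=lensR(0,-175.9);print(turn(s,Rt).round(3),(np.array([540.4,148,14])-s["position"]).round(1))
E
python3 -m creep '[[[2,-5,-15],[0,0,0.013],0.22],[[4,-10,-35],[0,0.002,0.026],0.22],[[4,-10,-55],[0,0.002,0.026],0.22],[[4,-10,-65],[0,0.002,0.026],0.22],[[4,-10,-65],[0,0.002,0.026],0.22],[[4,-10,-65],[0,0.002,0.026],0.22],[[4,-10,-65],[0,0.002,0.026],0.22],[[4,-10,-65],[0,0.002,0.026],0.22]]'
python3 - <<'E'
from h import *
s=arm.read_state();print(tool(s).round(3))
Rt,n=lensR(0,-175.9);print(turn(s,Rt).round(3),(np.array([540.4,148,14])-s["position"]).round(1))
im,d=arm.get_image("wrist");cv2.imwrite("pics/w5.png",im[:,:,::-1]);np.savez("pics/w5.npz",im=im,d=d,T=tool(s))
im,d=arm.get_image("scene");cv2.imwrite("pics/s5.png",cv2.resize(im[120:320,180:440],None,fx=3,fy=3)[:,:,::-1])
E
```

```text
[-0.     0.001  0.027] [   3.3  -10.  -116.8]
clock: 4.93
position: [542.2, 148.0, 66.9]
ee_rot: [-0.024, 0.707, -0.706, 0.025]
contact_force: [-0.5, 0.1, 0.2]
gripper_width: 52.0
[[-9.98000e-01  1.00000e-03  7.00000e-02  5.42168e+02]
 [-7.00000e-02  2.00000e-03 -9.98000e-01  1.48050e+02]
 [-1.00000e-03 -1.00000e+00 -2.00000e-03  6.69380e+01]
 [ 0.00000e+00  0.00000e+00  0.00000e+00  1.00000e+00]]
[-0.002  0.001  0.002] [ -1.8  -0.  -52.9]
```

View pics/w5.png

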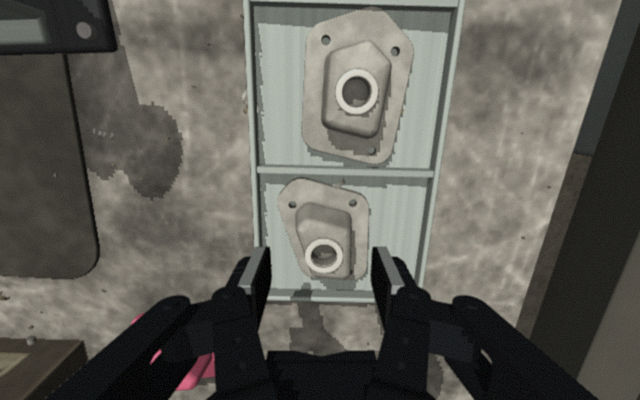

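View pics/s5.png

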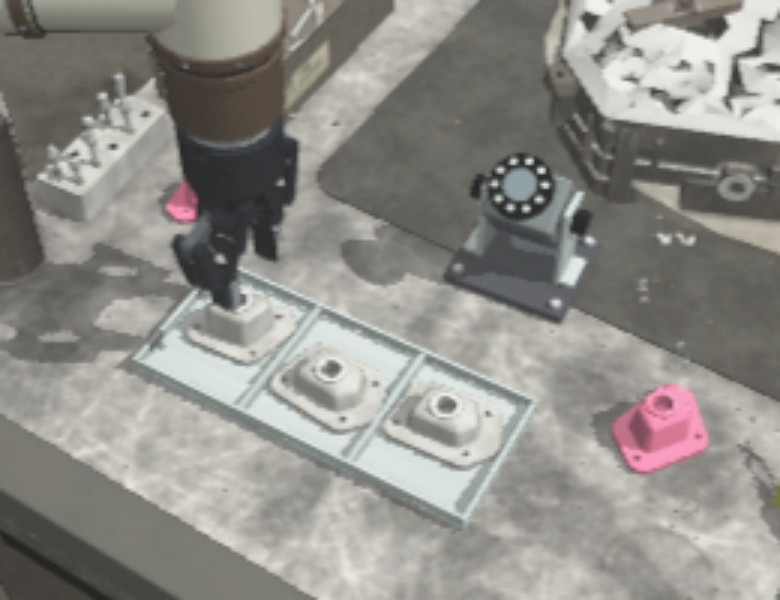

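Run:
```python
from h import *
f=np.load("pics/w5.npz");T=f["T"];Z=np.array([0,0,1.])
cv2.imwrite("pics/w5c.png",cv2.resize(f["im"][165:300,240:400][:,:,::-1],None,fx=5,fy=5,interpolation=2))
p=hit("wrist",(323,256),Z*42,Z,T);print(p,(np.linalg.inv(T)@np.r_[p,1]).round(1))
for q in[(349,205),(353,250)]:
  p=hit("wrist",q,Z*37,Z,T);print(p.round(1))
W=cloud("wrist",f["d"],T);print(np.nanmedian(W[240:270:4,300:306,2]),W[185:195,310:330,2].mean())
```

```text
[540.13546251 158.36840283  42.        ] [  1.3  25.  -10.4   1. ]
[526.7 125.5  37. ]
[521.2 155.4  37. ]
11.157190664398797 nan
```

View pics/w5c.png

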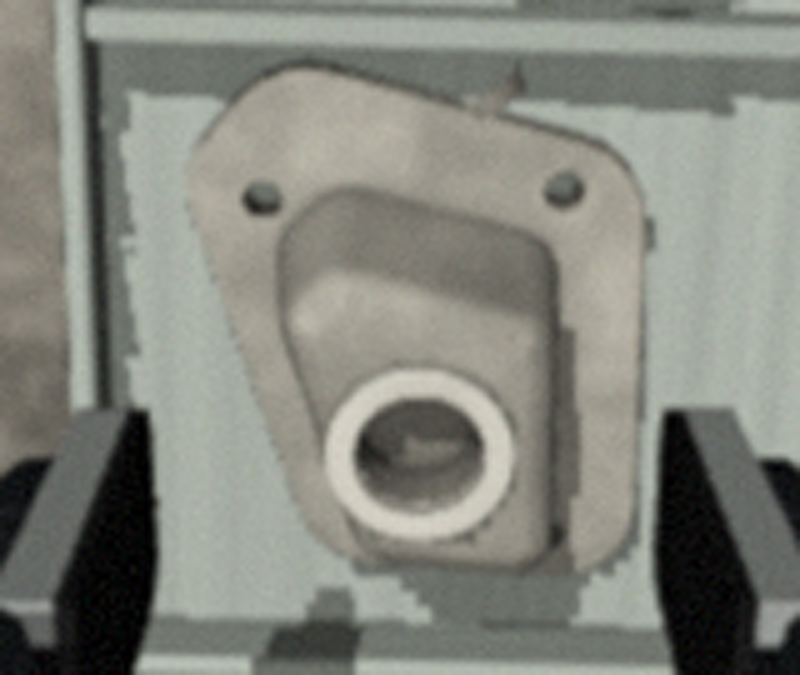

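```bash
python3 -m creep '[[[-2,0,-15],[0,0,0],0.22],[[-2,0,-30],[0,0,0],0.22],[[-2,0,-42],[0,0,0],0.22],[[-2,0,-50],[0,0,0],0.22],[[-2,0,-53],[0,0,0],0.22],[[-2,0,-53],[0,0,0],0.22],[[-2,0,-53],[0,0,0],0.22]]'
python3 -m creep '[[[0,0,0],[0,0,0],0],[[0,0,0],[0,0,0],-0.2],[[0,0,0],[0,0,0],-0.5],[[0,0,0],[0,0,0],-1],[[0,0,0],[0,0,0],-1],[[0,0,0],[0,0,0],-1],[[0,0,0],[0,0,0],-1]]'
```

```text
clock: 5.62
position: [539.6, 147.7, 12.8]
ee_rot: [-0.025, 0.707, -0.706, 0.024]
contact_force: [0.5, -1.0, -0.6]
gripper_width: 52.1
clock: 6.2
position: [540.0, 147.9, 13.7]
ee_rot: [-0.025, 0.707, -0.706, 0.025]
contact_force: [-1.0, -0.2, 5.4]
gripper_width: 35.3
```

```bash
python3 -m creep '[[[0,0,3],[0,0,0],-1],[[0,0,10],[0,0,0],-1],[[0,0,20],[0,0,0],-1],[[0,0,35],[0,0,0],-1],[[0,0,55],[0,0,0],-1],[[0,0,75],[0,0,0],-1],[[0,0,95],[0,0,0],-1],[[0,0,110],[0,0,0],-1],[[0,0,120],[0,0,0],-1],[[0,0,120],[0,0,0],-1]]'
python3 - <<'E'
from h import *
s=arm.read_state();print(tool(s).round(3))
for n in("wrist","scene","top"):
  im,d=arm.get_image(n);np.savez(f"pics/{n}6.npz",im=im,d=d,T=tool(s));cv2.imwrite(f"pics/{n}6.png",im[:,:,::-1])
im=cv2.imread("pics/scene6.png")[90:310,180:440];cv2.imwrite("pics/scene6c.png",cv2.resize(im,None,fx=2.7,fy=2.7,interpolation=2))
E
```

```text
clock: 7.03
position: [540.4, 148.1, 135.2]
ee_rot: [-0.024, 0.708, -0.706, 0.026]
contact_force: [1.2, 0.1, -2.1]
gripper_width: 35.7
[[-9.98000e-01  3.00000e-03  7.00000e-02  5.40392e+02]
 [-7.00000e-02  3.00000e-03 -9.98000e-01  1.48107e+02]
 [-3.00000e-03 -1.00000e+00 -3.00000e-03  1.35163e+02]
 [ 0.00000e+00  0.00000e+00  0.00000e+00  1.00000e+00]]
```

View pics/wrist6.png

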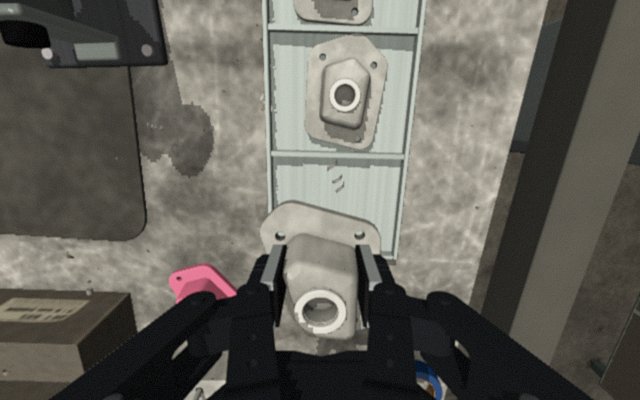

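View pics/scene6c.png

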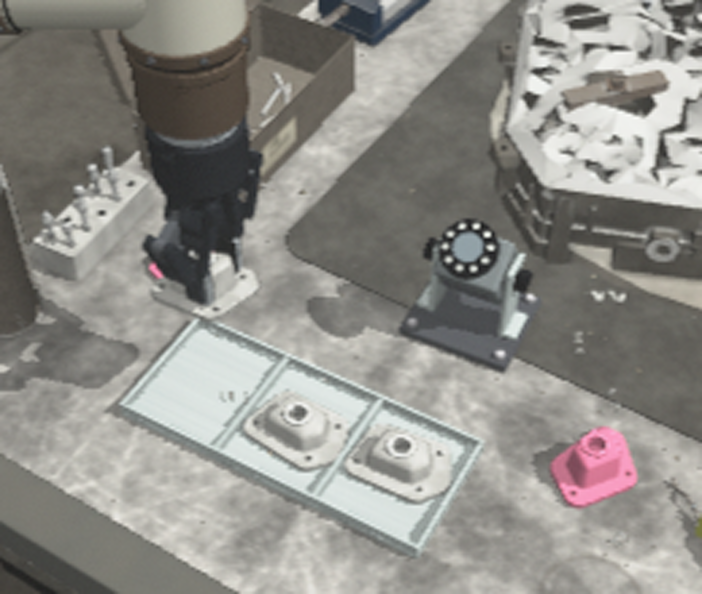

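```bash
cat > cov.py <<'E'
from h import *
def show(k):
    f=np.load(f"pics/wrist{k}.npz");W=cloud("wrist",f["d"],np.eye(4));im=f["im"]  # tool frame
    cv2.imwrite(f"pics/wrist{k}c.png",cv2.resize(im[190:350,240:400][:,:,::-1],None,fx=3.7,fy=3.7,interpolation=2))
    y=W[...,1]
    u0=np.mgrid[0:400,0:640]
    m=(y>-5)&(y<13)&(abs(W[...,0])<36)&(W[...,2]<60)&(u0[0]<245)&(u0[0]>195)&(u0[1]>255)&(u0[1]<385)
    c,n,s,k2=plane(W[m]);n=-n if n[1]>0 else n
    print("flange",c.round(1),n.round(3),s.round(2),k2, "angles deg about x,z:",np.degrees(n[2]).round(1),np.degrees(n[0]).round(1))
    m=(y>-40)&(y<-20)&(abs(W[...,0])<14)&(u0[0]>268)&(u0[0]<335)
    c2,n2,s2,k2=plane(W[m]);n2=-n2 if n2[1]>0 else n2
    print("bosstop",c2.round(1),n2.round(3),s2.round(2),k2)
    return W,im,c,n
E
python3 -c "
from cov import *
W,im,c,n=show(6)
for q in[(320,311)]:
    print('ring at y=-27:',hit('wrist',q,np.array([0,-27.,0]),np.array([0,1.,0]),np.eye(4)).round(1), W[300:322:4,300:304,1].round(1))
print('col scan',W[200:335:6,320].round(1))
"
```

```text
flange [-3.1  2.8 19.1] [-0.001 -1.     0.008] 0.67 3346 angles deg about x,z: 0.5 -0.0
bosstop [  0.6 -25.5  -5. ] [ 0.054 -0.996  0.071] 1.26 2805
ring at y=-27: [ -0.4 -27.  -10.7] [[-27.5 -27.3 -27.5 -28.5]
 [-27.4 -27.8 -28.1 -28.2]
 [-27.3 -28.1 -26.9 -22.8]
 [-27.8 -28.6 -25.5 -24.9]
 [-27.9 -27.8 -27.5 -26.2]
 [-26.6 -27.  -27.4 -27.7]]
col scan [[ -0.8 132.3  -7.7]
 [ -0.5   8.6  28. ]
 [ -0.4   3.4  26.5]
 [ -0.4   2.3  23.6]
 [ -0.4   3.1  19.9]
 [ -0.5   3.9  16.2]
 [ -0.5   3.9  12.7]
 [ -0.4  -1.4  11.7]
 [ -0.4  -9.2  12.2]
 [ -0.4 -13.4  11.1]
 [ -0.4 -18.3  10.6]
 [ -0.4 -21.3   9.2]
 [ -0.4 -23.9   7.6]
 [ -0.4 -25.2   5.4]
 [ -0.4 -25.    2.2]
 [ -0.4 -27.3   0.6]
 [ -0.4 -28.   -2. ]
 [ -0.4 -14.  -15.5]
 [ -0.4 -14.3 -18.8]
 [ -0.4 -18.2 -19.4]
 [ -0.4 -23.2 -18.8]
 [ -0.4 -26.8 -19.2]
 [ -0.4 -27.6 -22. ]]
```

View pics/wrist6c.png

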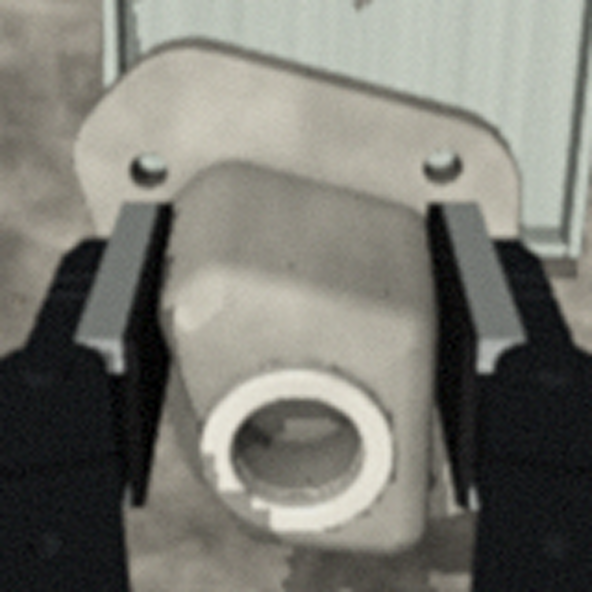

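```bash
python3 -c "
from h import *
def H(p,y=3.):
    return hit('wrist',(240+(p[0]+.5)/3.7-.5,190+(p[1]+.5)/3.7-.5),np.array([0,y,0]),np.array([0,1.,0]),np.eye(4))[[0,2]]
for p in[(519,200),(77,165),(149,167),(442,165),(190,40),(450,108)]:print(p,H(p).round(1))
a,b=H((149,167)),H((442,165));d=b-a;print(np.degrees(np.arctan2(d[1],d[0])))
# same from w5, tool frame
T=np.load('pics/w5.npz')['T'];
q=[hit('wrist',(240+(u+.5)/5-.5,165+(v+.5)/5-.5),np.array([0,0,11.]),np.array([0,0,1.]),T) for u,v in[(263,197),(564,189),(640,215),(638,530),(190,180),(300,66)]]
print(np.round(q,1));d=q[1]-q[0];print(np.degrees(np.arctan2(d[1],d[0])));d=q[3]-q[2];print(np.degrees(np.arctan2(d[1],d[0])))
"
```

```text
(519, 200) [31.5  8.7]
(77, 165) [-31.9  14.1]
(149, 167) [-21.6  13.8]
(442, 165) [20.2 14.1]
(190, 40) [-15.2  32.8]
(450, 108) [21.  22.8]
0.4409540961089677
[[563.1 136.1  11. ]
 [521.4 132.   11. ]
 [510.4 135.1  11. ]
 [504.8 184.8  11. ]
 [573.3 134.3  11. ]
 [558.9 117.1  11. ]]
-174.35502136619806
96.39588245603717
```

```bash
cat > tgt.py <<'E'
from h import *
L=np.array([699.7,-6.3,126.0]);P=np.array([-0.3,10.2,-10.3])
Rt,n=lensR(32.3,-174.4)
def go(back=0):
    s=arm.read_state();t=L+(120+back)*n-Rt@P
    print("tcp target",t.round(1),"rot",turn(s,Rt).round(4),"shift",(t-s["position"]).round(1),"clock",s["clock"])
    T=tool(s);c=T[:3,:3]@P+T[:3,3]-L
    print("cover centre in lens frame: along n %.1f"%(c@n),"lat x %.1f y %.1f"%(c@Rt[:,0],c@Rt[:,2]))
E
python3 -c "
from tgt import *
go(0);go(40)"
```

```text
tcp target [631.2 -23.4 235.9] rot [ 0.0472 -0.5656  0.0279] shift [  92.9 -170.5  104.5] clock 7.1833
cover centre in lens frame: along n 73.5 lat x 125.2 y -178.8
tcp target [609.9 -25.5 269.7] rot [ 0.0472 -0.5656  0.0279] shift [  71.7 -172.6  138.3] clock 7.1833
cover centre in lens frame: along n 73.5 lat x 125.2 y -178.8
```

```bash
python3 -c "
from tgt import *
a=np.degrees(np.arctan2(600.509,173.171))-180
R0,_=lensR(0,a);Rc=R.from_matrix(R0)
for v in[(0,0,-1.01),(0.107,-.558,-.158),(-.04,.566,-.072),(0,.002,.026)]: Rc=R.from_rotvec(v)*Rc
print(Rc.as_matrix().round(4));s=arm.read_state();print(tool(s).round(4)[:3,:3])
print((R.from_matrix(Rt)*Rc.inv()).as_rotvec().round(4), turn(s,Rt))"
```

```text
[[-9.976e-01 -1.800e-03  6.950e-02]
 [-6.950e-02  4.000e-04 -9.976e-01]
 [ 1.700e-03 -1.000e+00 -5.000e-04]]
[[-9.976e-01 -3.800e-03  6.900e-02]
 [-6.900e-02 -2.000e-04 -9.976e-01]
 [ 3.800e-03 -1.000e+00 -1.000e-04]]
[ 0.0468 -0.5635  0.0273] [ 0.04720549 -0.56559423  0.02791171]
```

Consistent. Move up and over, stopping 40 mm short along the lens axis.

```bash
python3 -m creep '[[[0,-3,15],[0,0,0],-1],[[2,-10,40],[0.002,-0.03,0.001],-1],[[5,-25,70],[0.006,-0.08,0.004],-1],[[10,-45,95],[0.012,-0.14,0.007],-1],[[18,-65,115],[0.018,-0.21,0.010],-1],[[26,-87,130],[0.024,-0.29,0.014],-1],[[36,-110,137],[0.03,-0.36,0.017],-1],[[46,-130,139],[0.036,-0.43,0.021],-1],[[56,-150,139],[0.041,-0.49,0.024],-1],[[64,-163,138],[0.045,-0.54,0.026],-1],[[71,-173,137],[0.047,-0.564,0.027],-1],[[71,-173,137],[0.047,-0.564,0.027],-1]]'
python3 - <<'E'
from tgt import *
go(40)
for n in("wrist","scene"):
  s=arm.read_state();im,d=arm.get_image(n);np.savez(f"pics/{n}7.npz",im=im,d=d,T=tool(s));cv2.imwrite(f"pics/{n}7.png",im[:,:,::-1])
im=cv2.imread("pics/scene7.png")[60:280,220:480];cv2.imwrite("pics/scene7c.png",cv2.resize(im,None,fx=2.7,fy=2.7,interpolation=2))
E
```

```text
clock: 8.18
position: [608.2, -27.7, 265.5]
ee_rot: [0.162, 0.688, -0.67, 0.226]
contact_force: [-0.2, 0.1, -2.8]
gripper_width: 35.7
tcp target [609.9 -25.5 269.7] rot [ 0.0009 -0.0064  0.0033] shift [1.8 2.3 4.2] clock 8.1833
cover centre in lens frame: along n 157.5 lat x 3.9 y 2.1
```

View pics/scene7c.png

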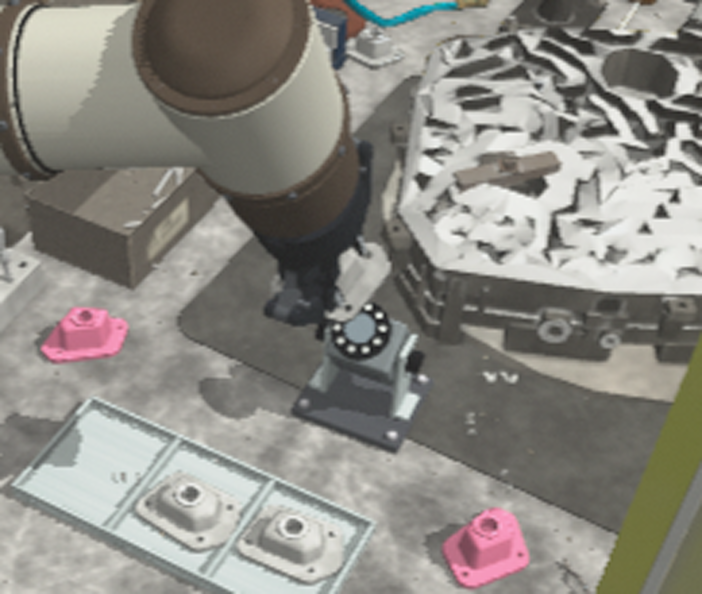

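View pics/wrist7.png

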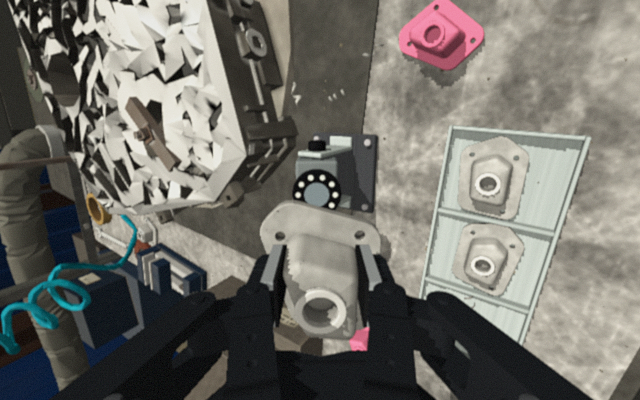

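```bash
python3 -m creep '[[[4,0,-6],[0,0,0],-1],[[9,1,-14],[0,0,0],-1],[[14,1,-22],[0,0,0],-1],[[18,2,-28],[0,0,0],-1],[[21,2,-33],[0,0,0],-1],[[21,2,-33],[0,0,0],-1],[[21,2,-33],[0,0,0],-1],[[21,2,-33],[0,0,0],-1]]'
python3 - <<'E'
from tgt import *
ps=[];qs=[]
for i,n in enumerate(("wrist","scene","top","wrist","scene","top")):
  s=arm.read_state();ps.append(s["position"]);qs.append(s["ee_rot"]);im,d=arm.get_image(n)
  if i<3: np.savez(f"pics/{n}8.npz",im=im,d=d,T=tool(s));cv2.imwrite(f"pics/{n}8.png",im[:,:,::-1])
ps=np.array(ps);print(ps.mean(0).round(2),ps.std(0).round(2))
Rm=R.from_quat(qs).mean();print("rot err",(R.from_matrix(Rt)*Rm.inv()).as_rotvec().round(4))
c=Rm.as_matrix()@P+ps.mean(0)-L;print("n",c@n,"x",c@Rt[:,0],"y",c@Rt[:,2]);print(s["contact_force"],s["gripper_width"],s["joints"].round(3))
im=cv2.imread("pics/scene8.png")[60:280,220:480];cv2.imwrite("pics/scene8c.png",cv2.resize(im,None,fx=2.7,fy=2.7,interpolation=2))
im=cv2.imread("pics/top8.png")[80:280,240:480];cv2.imwrite("pics/top8c.png",cv2.resize(im,None,fx=2.7,fy=2.7,interpolation=2))
from cov import show
W,im,c,nn=show(8)
E
```

```text
clock: 8.95
position: [631.3, -23.4, 236.5]
ee_rot: [0.164, 0.688, -0.669, 0.23]
contact_force: [-0.3, -0.6, -2.5]
gripper_width: 35.6
[631.28 -23.46 236.83] [0.06 0.02 0.16]
rot err [-0.0005  0.0013  0.0002]Traceback (most recent call last):
  File "<stdin>", line 8, in <module>
numpy._core._exceptions._UFuncNoLoopError: ufunc 'matmul' did not contain a loop with signature matching types (dtype('float64'), dtype('<U3')) -> None
```

Run:
```python
from tgt import *
im=cv2.imread("pics/scene8.png")[100:240,280:440];cv2.imwrite("pics/scene8c.png",cv2.resize(im,None,fx=4,fy=4,interpolation=2))
im=cv2.imread("pics/top8.png")[80:280,240:480];cv2.imwrite("pics/top8c.png",cv2.resize(im,None,fx=2.7,fy=2.7,interpolation=2))
from cov import show
W,im,c,nn=show(8)
print(W[300:322:4,300:304,1].round(1))
# lens again from this view
f=np.load("pics/wrist8.npz");s=arm.read_state();print(s["joints"].round(3),s["clock"])
```

```text
flange [-3.   2.8 19.1] [-0.002 -1.     0.007] 0.66 3349 angles deg about x,z: 0.4 -0.1
bosstop [  0.7 -25.6  -5. ] [ 0.052 -0.996  0.074] 1.21 2760
[[-27.6 -27.7 -26.7 -27.6]
 [-27.8 -26.8 -27.9 -26.8]
 [-28.  -27.5 -28.3 -23.1]
 [-27.9 -28.  -27.4 -23.5]
 [-27.5 -27.2 -27.1 -27.2]
 [-28.3 -26.8 -28.  -27. ]]
[ 0.251  0.164 -0.497  0.235 -0.359 -0.351] 9.25
```

View pics/scene8c.png

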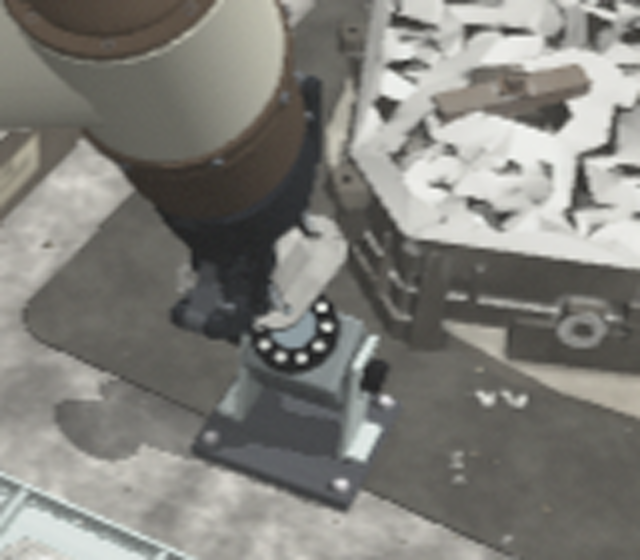

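View pics/wrist8c.png

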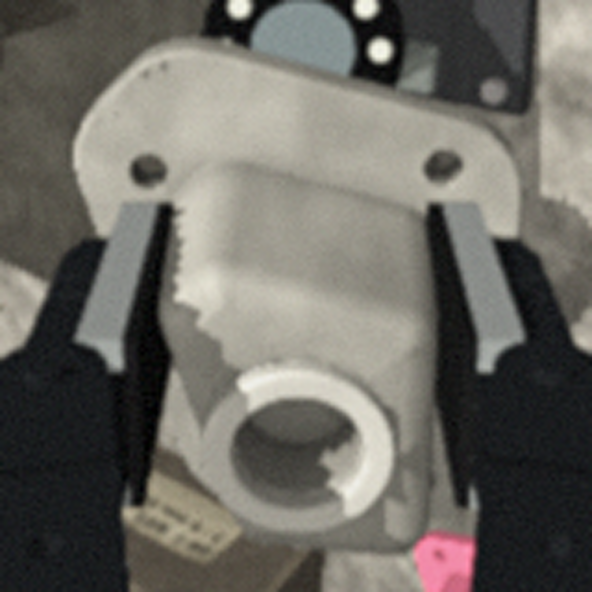

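View pics/wrist8.png

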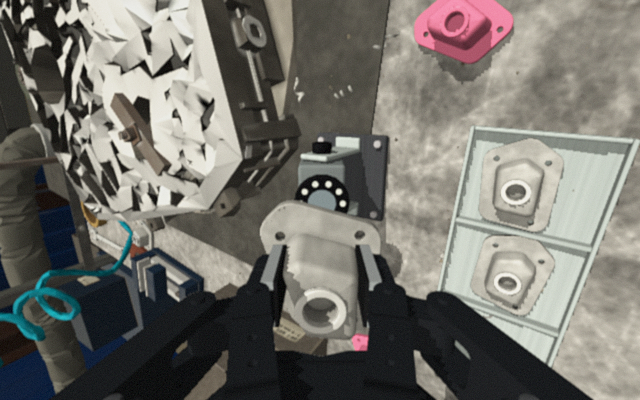

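Run:
```python
from tgt import *
from scipy.optimize import least_squares
def led(k,cu,cv_,vmax,I=np.eye(4)):
    f=np.load(f"pics/{k}.npz");im=f["im"];W=cloud("wrist",f["d"],I)
    v,u=np.mgrid[0:400,0:640];r2=(u-cu)**2+(v-cv_)**2
    c,nn,s,kk=plane(W[(r2<22**2)&(v<vmax)&(W[...,1]>90)]) 
    nn=-nn if nn[1]>0 else nn
    m=(r2<27**2)&(im.max(2)>170)&(im.min(2)>165)&(W[...,1]>90)
    num,lab,st,ce=cv2.connectedComponentsWithStats(m.astype(np.uint8))
    q=[a for a,b in zip(ce[1:],st[1:,4]) if b>9 and a[1]<vmax]
    H=np.array([hit("wrist",a,c,nn,I) for a in q])
    g=least_squares(lambda p:np.hypot(H[:,0]-p[0],H[:,2]-p[1])-20,[c[0],c[2]])
    ctr=np.array([g.x[0],c[1]-((g.x[0]-c[0])*nn[0]+(g.x[1]-c[2])*nn[2])/nn[1],g.x[1]])
    print(k,len(q),"normal",nn.round(3),s.round(2),kk,"lens in tool",ctr.round(1),"res",g.fun.round(1));return ctr,nn
led("w3",320,182,999)
led("wrist7",317,192,200)
led("wrist8",321,203,202)
print("expected at target: ",(P+np.array([0,120,0])))
Rc=R.from_matrix(lensR(0,np.degrees(np.arctan2(600.509,173.171))-180)[0])
for v in[(0,0,-1.01),(0.107,-.558,-.158)]: Rc=R.from_rotvec(v)*Rc
c,nn=led("w3",320,182,999);M=Rc.as_matrix();print("lens world via cmd pose",(M@c+[613.17,-10.49,261.31]).round(1));q=M@nn;print(q.round(3),np.degrees([np.arccos(q[2]),np.arctan2(q[1],q[0])]))
```

```text
w3 10 normal [-0.005 -1.    -0.012] 0.75 1489 lens in tool [ -0.9 159.1   4.4] res [ 0.1  0.1  0.2  0.1 -0.2 -0.   0.1  0.   0.1  0.1]
wrist7 6 normal [ 0.008 -1.     0.016] 0.77 1064 lens in tool [ -5.  167.5 -12.7] res [ 0.1 -0.  -0.1 -0.   0.1  0.1]
wrist8 4 normal [-0.001 -1.     0.01 ] 0.74 683 lens in tool [  0.4 130.4 -10.2] res [-0.1 -0.   0.1  0. ]
expected at target:  [ -0.3 130.2 -10.3]
w3 10 normal [-0.005 -1.    -0.012] 0.75 1489 lens in tool [ -0.9 159.1   4.4] res [ 0.1  0.1  0.2  0.1 -0.2 -0.   0.1  0.   0.1  0.1]
lens world via cmd pose [699.5  -5.5 127.7]
[-0.532 -0.046  0.846] [  32.27284312 -175.05806803]
```

Run:
```python
from h import *
s=arm.read_state();print(s["clock"],s["gripper_width"],s["contact_force"].round(1),np.abs(s["joint_vel"]).max().round(4));print(arm.job_done())
```

```text
9.25 35.40549661522757 [-0.2 -0.2 -2.5] 0.0021
the job is handed in; nothing more can be done
None
```

I picked the tall cover out of the tray's left nest, gripping it across its boss, and held it up in front of the inspection camera. I handed the job in at 9.25 s with the cover still in the gripper.

My last checks, from the wrist camera at the final pose:

| Check | Result |
|---|---|
| Gasket face to lens glass | About 120.2 mm, assuming the stated 7 mm flange |
| Centring on the lens | Within about 1 mm |
| Gasket face square to the lens | Within about 0.3°, judged from the flange top because the underside was not visible |
| Long side level | Within about 0.5–1°, judged from the line between two bolt holes and the fit in the jaws |
| Arm steadiness | Still, with joint speeds about 0.002 rad/s or less |
| Grip | 35.4 mm opening, about 2.5 N of load |

- **Lens position:** the separate estimates of the lens centre differed by 1–2 mm, and those of its direction by about 1.5° in azimuth. I aimed at an average, and the wrist camera's direct comparison of cover and lens agreed with it.
- **Cover turn on gripping:** the cover turned by about 1–2° as the jaws closed and lined up with them.
- **Other objects:** the bench camera was not touched. The last pictures showed both low covers still in their nests.

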